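# Third hand at the eyelet press: hold the collar down on its spring

## Task

The lever is off the hand eyelet press and its return spring has to be capped again: of the two collars on the cutting mat only one has a bore that slides over the ram, so try them on the ram without forcing, and put one that is too tight back flat on the mat. Slide the one that fits down the ram and press it onto the spring's washer with a steady force of about 11 N, so that the clip groove stands clear above it and the spring is not squeezed solid, and finish while gripping and holding it there, so that I can push the clip in. Leave everything else where it stands.

Things in the scene. Friction and masses are not known exactly. Their poses are not given: they have to be found in the camera images.
- collar_a: one of two look-alike bright steel collars: ring 28 mm outside, 18 mm high, 50 to 90 g, lying flat on the mat. One of the two has a 14 mm bore (it slides over the 12 mm ram), the other a 10 mm bore (it stops on the ram's tapered nose about 5 mm below the tip); all else is the same. Origin: centre of the underside; z along the bore
- collar_b: one of two look-alike bright steel collars: ring 28 mm outside, 18 mm high, 50 to 90 g, lying flat on the mat. One of the two has a 14 mm bore (it slides over the 12 mm ram), the other a 10 mm bore (it stops on the ram's tapered nose about 5 mm below the tip); all else is the same. Origin: centre of the underside; z along the bore
- ram_tip (a point): centre of the top end of the press's fixed upright steel ram, 220 mm above the table. The ram is 12 mm across; its nose tapers to 6 mm over the top 7 mm. It stands 65 mm out of the blue guide boss (44 mm across, top 155 mm above the table). A narrow black clip groove runs round it 12 to 14 mm below the tip
- seat: brass washer, 26 mm across, 4 mm thick, round the ram on the coil return spring. Origin: centre of its upper face, 26 mm below the ram's tip while the spring is free. It slides down the ram against the spring, 1 N per mm from 0 N; solid after 17 mm. A collar on it leaves the groove clear once it is 7 mm down; 11 N is 11 mm down, 37 mm below the tip
- press: blue cast hand eyelet press on a plywood board 250 x 160 x 15 mm, fixed. Origin: on the table under the ram's axis; x points from the ram to the column, within 0.3 rad of straight away from the robot. Column (46 x 44 mm) and head (36 mm wide, top 153 mm high) lie behind the ram; two lugs on the head, 85 to 115 mm behind the ram, are 200 mm high
- mat: green cutting mat with a pale grid, 220 mm (its x) by 300 mm (its y), 3 mm thick, fixed to the table. Origin: centre of its underside
- clip_tin: bystander, not to be moved: round open aluminium tin of clips, 56 mm across, 18 mm high, on the far right part of the mat
- press_lever: bystander, not to be moved: the press's lever, a steel bar 245 mm long with a black ball and a blue fork, lying at the right side. Origin: near its middle
- doming_block: bystander, not to be moved: aluminium block 58 x 58 x 30 mm with round hollows, on the far left part of the mat
- glue_bottle: bystander, not to be moved: white glue bottle with a red nozzle, 72 mm across, 195 mm high, at the right side
- drink_can: bystander, not to be moved: coral drinks can, 66 mm across, 115 mm high, at the back middle
- water_bottle: bystander, not to be moved: purple drinking bottle, 72 mm across, 205 mm high, at the left side
- screwdriver: bystander, not to be moved: screwdriver with a red handle, lying at the left side

How it is judged:
By the outcome, as a careful person would: the job done as asked, in the order asked, and still so for the second after the job is handed in, while the arm keeps its last pose, push and grip.
It also fails if it takes over 64 s, if anything falls off the work surface, if the arm or the gripper's body presses on something with over 40 N, if the wrist force passes 120 N, or if a joint passes its speed limit or range.

## Robot

A 6-joint arm with a two-finger parallel gripper is mounted at the origin on the work surface. World frame = base frame: x ahead of the robot, y to its left, z up, the work surface at z = 0. Lengths are in m, angles in degrees, forces in N, time in s.
With the tool pointing down it reaches from about 0.3 to 0.75 m from the base axis. Payload 8.5 kg.
Tool frame: the origin (TCP) lies midway between the tips of the shut fingers; the grasp point (between the pads) lies 19 mm behind it (env.tcp_to_grasp is the z of the grasp point in the tool frame, in m); z points along the fingers, y is the line along which they close (so a half turn about z gives the same grasp; the last joint's range is limited). The gripper opens to 85 mm and grips with 20 to 120 N. Pads are 22 mm wide; open, the fingers measure 114 mm over their backs; the gripper's body (76 mm by 85 mm) begins 54 mm behind the grasp point. The pads swing forward as they close: fully open they stand 13 mm farther back than shut.
Start: joints at [54.987, 21.807, 74.336, -0, 83.858, -12.336], TCP at [0.212, 0.507, 0.231] pointing down, gripper open.
Joint ranges: [-178.18, 178.18], [-50.72, 133.34], [12.68, 142.11], [-81.47, 261.47], [9.98, 163.14], [-165.26, 165.26]. Speed limits (degrees/s): [136.94, 136.94, 180, 180, 180, 180].

## Interface

Orientations are given as a 3x3 rotation matrix whose columns are the frame's x, y, z axes.
In Python, from rig import env, imaging, job, models gives the robot as it stands. The module is installed in compiled form; this text tells all that it offers.
- The arm moves only by the tool jog_arm, never from a script. Its argument "plan" is text: rows parted by semicolons, each of 7 numbers parted by spaces: the turn, a rotation vector about the tool's x, y, z in degrees, then the shift along the tool's x, y, z in cm, then the closure in counts, from 0 (fully open) to 255 (shut). In form: rx ry rz x y z claw; .... A call has 1 to 10 rows; each row shifts and turns the commanded pose from where the row before left it, along the tool's axes as they then stand; what a row does not reach is not made up. A row lasts 1/12 s, in which the tool goes at most 41.7 mm and 7.16 degrees, less where a joint would pass 70% of its speed; a pose out of reach is approached as far as the arm can. A call with a gripper value outside its range is refused whole. The fingers move at their own pace and stop on an object; "grip_force" is the grip in N (left out, the last holds). Time passes only in rows, so rows that do not move let the fingers close. It gives the time, the measured TCP pose, the force, the opening and the grip force at its end, in the units of the state.
- env.observe(): the state, without advancing time (a new reading comes with each control period).
- imaging.get_image(name): name is "scene" or "top"; returns a dict with "pixels" (480x640x3 uint8, red, green, blue), "depth" (480x640 float32, m along the optical axis (not along the pixel's ray), 0 where there is no reading), "fov_y" (degrees; the focal length in pixels is half the picture's height over the tangent of half this angle, whatever the lens; pixels are square), "cx", "cy" (the principal point, pixels), "distortion" ([k1, k2, p1, p2, k3] as OpenCV has them; the pictures are not rectified), "world_from_camera" (4x4, takes a point from camera to world coordinates). Camera axes: x right, y down, z forward; pixel columns grow to the right and rows downward; lengths in m; the calibration is good to about 2 mm. A picture is of the moment at which its call begins.
- job.close_job(): hands the job in; it is judged then, once.
Trained networks look in the newest picture that a camera, given by its name, has taken for a name from the list of things; names that differ only in an ending like _2 or _b are one class to them, and where a whole thing is asked for, a point or a joint stands for the part that bears it (a point fixed in the world has none). Each returns a list of dicts, best first, with "confidence" (0 to 1); they miss things now and then, are a little off and sometimes report something else, mostly with a low value. They report only what shows in the picture. A call takes as long as a camera call.
- models.outline_of(camera, query): "region" (480x640 bool, what is visible of it) and "bbox" ([centre column, centre row, width, height] in pixels, round what is visible of it).
- models.tip_of(camera, query): "at" ([column, row] in pixels: a listed point, or the origin of a listed thing).
The state is a dict: "time_s": time; "q": joint angles; "qvel": joint speeds; "joint_efforts": joint torques, N m; "position": TCP position; "tool_rot": TCP orientation; "ft_force": force on the tool from outside, world axes, zero at the start; "wrist_torque": the same for the moment, N m; "grip_width": finger opening in m; "gripper_force": force on a finger pad.
Only numpy, scipy, OpenCV 4.12 (cv2) and the standard library are available. Lean on these libraries where they do the work, as an engineer would, in place of code of your own. Each camera call takes 0.05 s, during which the arm holds its last target. There are 200 camera calls.

## Working session

There is one attempt and no reset: what is moved stays moved. The work goes in short steps, Python scripts to look and compute and a tool call to move; the robot and the scene stay as the last step left them, time stands still between calls to the robot, and variables do not carry over. Pictures are saved under pics/ and viewed, at most 10 in all, crops included, and the job is handed in when it is done.

Besides the shell and the picture viewer there is one more tool, called after ">>>" as a command line: name --argument value ..., lists and objects as JSON in quotes. jog_arm: Moves the arm, as the interface text tells. Its arguments: {"type":"object","properties":{"plan":{"type":"string"},"grip_force":{"type":"number"}},"required":["plan"]}

```bash
mkdir -p pics
cat > h.py <<'E'
import numpy as np, cv2
from rig import env, imaging, job, models
def K(im):
    f=240/np.tan(np.radians(im["fov_y"])/2)
    return np.array([[f,0,im["cx"]],[0,f,im["cy"]],[0,0,1]])
def rays(im,uv):
    uv=np.asarray(uv,float).reshape(-1,1,2)
    n=cv2.undistortPoints(uv,K(im),np.array(im["distortion"])).reshape(-1,2)
    return np.c_[n,np.ones(len(n))]
def at_depth(im,uv):
    uv=np.asarray(uv,float).reshape(-1,2); r=rays(im,uv)
    d=im["depth"][uv[:,1].round().astype(int),uv[:,0].round().astype(int)]
    T=im["world_from_camera"]; return (r*d[:,None])@T[:3,:3].T+T[:3,3]
def at_z(im,uv,z):
    T=im["world_from_camera"]; w=rays(im,uv)@T[:3,:3].T; o=T[:3,3]
    return o+w*((z-o[2])/w[:,2])[:,None]
def px(im,P):
    T=np.linalg.inv(im["world_from_camera"])
    return cv2.projectPoints(np.asarray(P,float).reshape(-1,3),cv2.Rodrigues(T[:3,:3])[0],T[:3,3],K(im),np.array(im["distortion"]))[0].reshape(-1,2)
def save(im,n): cv2.imwrite("pics/"+n,im["pixels"][:,:,::-1])
E
python3 - <<'E'
from h import *
np.set_printoptions(precision=4,suppress=True)
for c in ("scene","top"):
    im=imaging.get_image(c); save(im,c+"0.png"); print(c,im["world_from_camera"],im["fov_y"])
    for q in ("collar_a","seat","clip_tin","doming_block","water_bottle","glue_bottle","drink_can"):
        for o in models.outline_of(c,q)[:3]:
            m=o["region"]; v,u=np.nonzero(m); P=at_depth(im,np.c_[u,v]); P=P[im["depth"][v,u]>0]
            print(q,round(o["confidence"],2),np.round(o["bbox"]), np.percentile(P,5,axis=0) if len(P) else 0,np.percentile(P,95,axis=0) if len(P) else 0)
    for q in ("ram_tip","seat","press","collar_a","mat"):
        for o in models.tip_of(c,q)[:2]: print("tip",q,round(o["confidence"],2),o["at"],at_z(im,o["at"],{"ram_tip":.22,"seat":.194,"press":0,"collar_a":.003,"mat":0}[q]))
s=env.observe(); print(s["time_s"],s["position"],s["tool_rot"],s["ft_force"],env.tcp_to_grasp)
E
```

```text
scene [[-0.1231  0.8068 -0.5778  1.3956]
 [ 0.9923  0.0913 -0.0838  0.1249]
 [-0.0148 -0.5837 -0.8118  1.281 ]
 [ 0.      0.      0.      1.    ]] 48.8520151678932
collar_a 0.44 [416. 255.  10.  12.] [0.4937 0.2535 0.0027] [0.5184 0.2747 0.0224]
collar_a 0.38 [379. 249.  10.  13.] [0.4941 0.1481 0.0057] [0.5169 0.1654 0.0227]
clip_tin 0.86 [358. 278.  21.  25.] [ 0.5856  0.0785 -0.0004] [0.6382 0.1258 0.0202]
doming_block 0.57 [431. 285.  26.  32.] [0.587  0.2811 0.0042] [0.6437 0.3354 0.0354]
doming_block 0.41 [494. 286.  42.  60.] [0.6339 0.4266 0.0119] [0.6798 0.4846 0.2041]
water_bottle 0.96 [495. 285.  40.  59.] [0.6346 0.4265 0.0134] [0.6798 0.4823 0.2041]
water_bottle 0.2 [296. 329.  25.  38.] [ 0.7912 -0.0592  0.0189] [ 0.8417 -0.0044  0.1174]
glue_bottle 0.72 [152. 243.  36.  53.] [ 0.5981 -0.5003  0.0142] [ 0.6429 -0.4484  0.1692]
glue_bottle 0.72 [432. 285.  26.  28.] [0.5877 0.2813 0.0031] [0.644  0.3363 0.0354]
drink_can 0.96 [298. 328.  24.  39.] [ 0.791  -0.0592  0.0195] [ 0.8417 -0.0044  0.1174]
tip ram_tip 0.74 [256.7, 196.5] [[ 0.5225 -0.1781  0.22  ]]
tip seat 0.57
[... 940 characters left out ...]
 252.  58.  80.] [ 0.4506 -0.2476  0.0092] [ 0.671  -0.1028  0.1592]
drink_can 0.84 [332. 176.  19.  26.] [ 0.7721 -0.061   0.0133] [ 0.8271 -0.0063  0.121 ]
tip ram_tip 0.64 [377.8, 259.1] [[ 0.512  -0.1666  0.22  ]]
tip ram_tip 0.58 [483.4, 298.3] [[ 0.3929 -0.4822  0.22  ]]
tip seat 0.36 [380.5, 258.7] [[ 0.5151 -0.1777  0.194 ]]
tip press 0.75 [371.4, 260.2] [[ 0.5253 -0.1693  0.    ]]
tip collar_a 0.63 [242.0, 267.8] [[0.5008 0.2662 0.003 ]]
tip collar_a 0.61 [274.5, 266.4] [[0.5053 0.1569 0.003 ]]
tip mat 0.9 [257.2, 261.3] [[0.5228 0.2155 0.    ]]
1.3 [0.212  0.5075 0.2313] [[-0.9227  0.3855  0.    ]
 [ 0.3855  0.9227  0.0001]
 [ 0.      0.0001 -1.    ]] [0.8225 0.6086 0.275 ] -0.0187
```

Run:
```python
import cv2,numpy as np
s=cv2.imread("pics/scene0.png");t=cv2.imread("pics/top0.png")
def c(i,u,v,w=50,h=37,): return cv2.resize(i[v-h:v+h+1,u-w:u+w],(400,300),interpolation=cv2.INTER_CUBIC)
cv2.imwrite("pics/comp0.png",np.vstack([np.hstack([c(s,396,254),c(s,264,215)]),np.hstack([c(t,258,260),c(t,376,250)])]))
```

```text
(no output)
```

View pics/comp0.png

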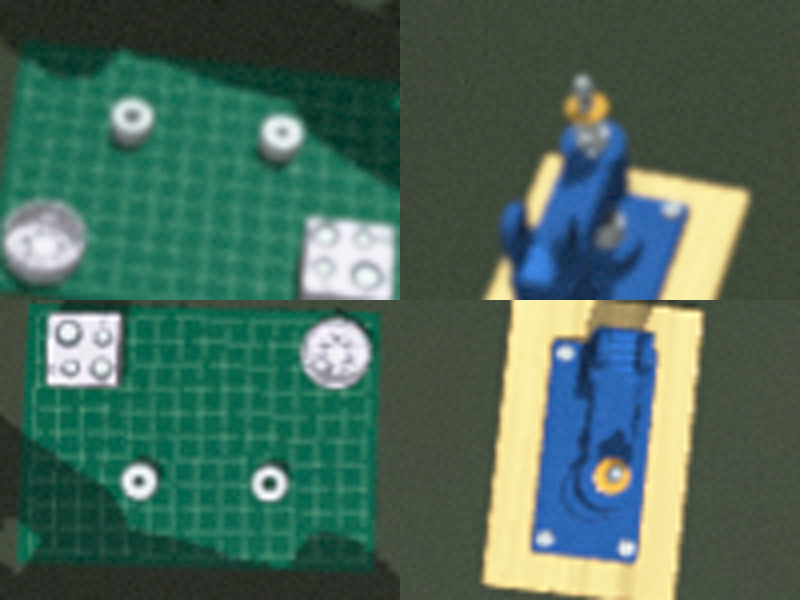

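View pics/scene0.png

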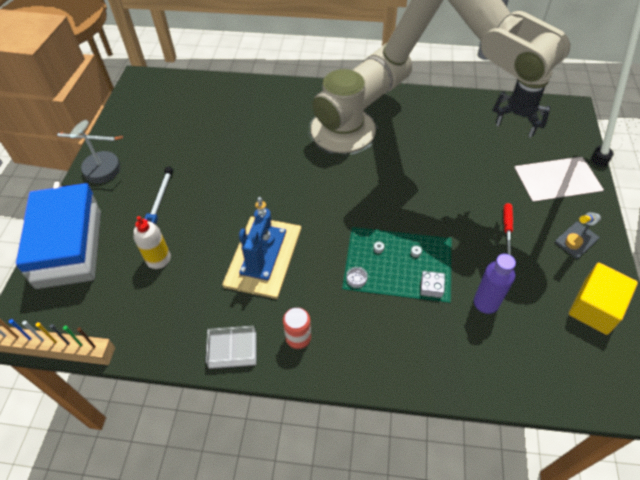

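The top view shows two collars on the mat at about (243,268) and (275,268). The right one seems to have the larger bore. The washer and ram are at about (379,257).

```bash
cat > meas.py <<'E'
from h import *
np.set_printoptions(precision=4,suppress=True)
def hull_c(m,k=1):
    n,l,st,ce=cv2.connectedComponentsWithStats(m.astype(np.uint8)); 
    i=1+np.argmax(st[1:,4]); c=cv2.findContours((l==i).astype(np.uint8),0,2)[0][0]
    M=cv2.moments(cv2.convexHull(c)); return [M["m10"]/M["m00"],M["m01"]/M["m00"]],st[i,4]
def washer(im):
    p=cv2.resize(im["pixels"],None,fx=4,fy=4,interpolation=cv2.INTER_CUBIC).astype(int)
    m=(p[...,0]>120)&(p[...,0]-p[...,2]>90)&(p[...,0]-p[...,1]>25)
    w=px(im,[[.515,-.172,.194]])[0]; M=np.zeros_like(m); u,v=(w*4).astype(int); M[v-50:v+50,u-50:u+50]=1
    c,a=hull_c(m&M); return (np.array(c)+.5)/4-.5,a
def collar(im,xy,thr=150):
    p=cv2.resize(im["pixels"],None,fx=4,fy=4,interpolation=cv2.INTER_CUBIC).astype(int)
    m=p.min(2)>thr
    w=px(im,[[*xy,.021]])[0]; M=np.zeros_like(m); u,v=(w*4).astype(int); M[v-32:v+32,u-32:u+32]=1
    c,a=hull_c(m&M); c=(np.array(c)+.5)/4-.5; return c,a
E
python3 - <<'E'
from meas import *
for c in ("top","scene"):
    im=imaging.get_image(c)
    u,a=washer(im); print(c,"washer",u,a,at_z(im,u,.193))
    for xy in ((.502,.262),(.503,.154)):
        u,a=collar(im,xy); print(u,a,at_z(im,u,.021))
    m=np.array([[.5,.3,.003]]); print(px(im,[[.515,-.172,.22]]))
E
```

```text
top washer [378.3788 256.6442] 527 [[ 0.5215 -0.1715  0.193 ]]
[242.3114 267.9492] 822 [[0.4991 0.2627 0.021 ]]
[274.9143 268.5333] 720 [[0.497 0.154 0.021]]
[[379.5891 258.0717]]
scene washer [262.888  204.6758] 329 [[ 0.5266 -0.1637  0.193 ]]
[416.106  249.8239] 1064 [[0.506  0.2637 0.021 ]]
[378.5942 245.6611] 972 [[0.5035 0.1552 0.021 ]]
[[259.5345 194.5325]]
```

>>> jog_arm --plan "0 0 -5.67 0 0 0 0;0 0 -5.67 0 0 0 0;0 0 -5.67 0 0 0 0;0 0 -5.66 0 0 0 0;0 0 0 -2.4 -2.93 0 0;0 0 0 -2.4 -2.93 0 0;0 0 0 -2.4 -2.93 0 0;0 0 0 -2.4 -2.93 0 0;0 0 0 -2.4 -2.93 0 0;0 0 0 -2.4 -2.93 0 0" --grip_force 30

```text
time_s: 2.23
position: [0.3568, 0.3301, 0.2315]
tool_rot: [[-1.0, -0.0, 0.0], [-0.0, 1.0, 0.0], [-0.0, 0.0, -1.0]]
ft_force: [0.2, 1.1, 0.2]
grip_width: 0.0849
gripper_force: 0.0
```

>>> jog_arm --plan "0 0 0 -2.4 -2.93 1 0;0 0 0 -2.4 -2.93 2 0;0 0 0 -2.4 -2.93 2 0;0 0 0 -2.4 -2.93 2 0;0 0 0 -2.4 -2.95 2 0;0 0 0 -2.4 -2.95 2 0"

```text
time_s: 2.73
position: [0.4975, 0.1579, 0.1234]
tool_rot: [[-1.0, 0.0, 0.0], [0.0, 1.0, 0.0], [-0.0, 0.0, -1.0]]
ft_force: [0.9, 0.4, 1.0]
grip_width: 0.0858
gripper_force: 0.0
```

>>> jog_arm --plan "0 0 0 0 0 3 0;0 0 0 0 0 3 0;0 0 0 0 0 3 0;0 0 0 0 0 2.6 0;0 0 0 0 0 0 0;0 0 0 0 0 0 255;0 0 0 0 0 0 255;0 0 0 0 0 0 255;0 0 0 0 0 0 255;0 0 0 0 0 0 255" --grip_force 20

```text
time_s: 3.57
position: [0.4972, 0.1597, 0.0094]
tool_rot: [[-1.0, -0.0, 0.002], [-0.0, 1.0, 0.0], [-0.002, 0.0, -1.0]]
ft_force: [-1.3, 0.0, 11.4]
grip_width: 0.0277
gripper_force: 18.9
```

>>> jog_arm --plan "0 0 0 0 0 0 255;0 0 0 0 0 0 255;0 0 0 0 0 0 255;0 0 0 0 0 0 255"

```text
time_s: 3.9
position: [0.4972, 0.1597, 0.0095]
tool_rot: [[-1.0, -0.0, 0.002], [-0.0, 1.0, 0.0], [-0.002, 0.0, -1.0]]
ft_force: [-0.7, -0.4, 7.3]
grip_width: 0.0273
gripper_force: 19.2
```

```bash
python3 -c "
from h import *
s=env.observe();print(s['q'],s['position'],s['ft_force'])"
```

```text
[ 4.80857169e+00  3.47218176e+01  9.53230360e+01 -1.30800772e-04
  4.98179222e+01 -8.51959408e+01] [0.49718725 0.15973946 0.00950692] [-0.71514373 -0.40176455  7.34023192]
```

>>> jog_arm --plan "0 0 0 0 0 0 0;0 0 0 0 0 0 0;0 0 0 0 0 0 0;0 0 0 0 0 0 0;0 0 0 0 0 0 0;0 0 0 0 0 0 0"

```text
time_s: 4.4
position: [0.4966, 0.1596, 0.0081]
tool_rot: [[-1.0, 0.0, -0.0], [0.0, 1.0, 0.0], [0.0, 0.0, -1.0]]
ft_force: [0.7, 0.6, 0.7]
grip_width: 0.0855
gripper_force: 0.0
```

>>> jog_arm --plan "0 0 7 0 0 0 0;0 0 7 0 0 0 0;0 0 7 0 0 0 0;0 0 7 0 0 0 0;0 0 7 0 0 0 0;0 0 7 0 0 0 0;0 0 7 0 0 0 0;0 0 7 0 0 0 0;0 0 7 0 0 0 0;0 0 7 0 0 0 0"

```text
time_s: 5.23
position: [0.4965, 0.1596, 0.0081]
tool_rot: [[-0.336, 0.942, -0.0], [0.942, 0.336, -0.0], [0.0, -0.0, -1.0]]
ft_force: [-0.3, -0.3, -0.7]
grip_width: 0.0853
gripper_force: 0.0
```

>>> jog_arm --plan "0 0 7 0 0 0 0;0 0 7 0 0 0 0;0 0 6 0 0 0 0;0 0 0 0 0 0 0;0 0 0 0 0 0 255;0 0 0 0 0 0 255;0 0 0 0 0 0 255;0 0 0 0 0 0 255;0 0 0 0 0 0 255;0 0 0 0 0 0 255" --grip_force 30

```text
time_s: 6.07
position: [0.4967, 0.1596, 0.0084]
tool_rot: [[-0.001, 1.0, 0.0], [1.0, 0.001, -0.0], [-0.0, 0.0, -1.0]]
ft_force: [-1.2, 0.2, 3.1]
grip_width: 0.0272
gripper_force: 29.5
```

>>> jog_arm --plan "0 0 0 0 0 0 255;0 0 0 0 0 -2 255;0 0 0 0 0 -4 255;0 0 0 0 0 -4 255;0 0 0 0 0 -4 255;0 0 0 0 0 -4 255;0 0 0 0 0 -4 255;0 0 0 0 0 -4 255;0 0 0 0 0 -1 255;0 0 0 0 0 0 255"

```text
time_s: 6.9
position: [0.4974, 0.1597, 0.2812]
tool_rot: [[-0.0, 1.0, 0.006], [1.0, 0.0, 0.001], [0.001, 0.006, -1.0]]
ft_force: [0.8, 0.1, -1.4]
grip_width: 0.0272
gripper_force: 29.9
```

Run:
```python
from meas import *
s=env.observe(); print(s["time_s"],s["q"],s["position"],s["tool_rot"],s["ft_force"],s["grip_width"])
out=[]
for c in ("scene","top"):
    im=imaging.get_image(c); 
    for P in ([*s["position"][:2],s["position"][2]+.01],[.52,-.171,.2]):
        u,v=px(im,P)[0].astype(int); out.append(cv2.resize(im["pixels"][v-30:v+30,u-40:u+40,::-1],(400,300),interpolation=cv2.INTER_CUBIC)); print(c,u,v)
cv2.imwrite("pics/lift.png",np.vstack([np.hstack(out[:2]),np.hstack(out[2:])]))
```

```text
6.9 [ 4.8033 17.0125 73.3125  0.0005 89.308   4.7926] [0.4974 0.1597 0.2812] [[-0.0002  1.      0.0064]
 [ 1.      0.0002  0.0005]
 [ 0.0005  0.0064 -1.    ]] [ 0.8302  0.1092 -1.4057] 0.027192690379174295
scene 388 181
scene 260 200
top 265 262
top 378 256
```

View pics/lift.png

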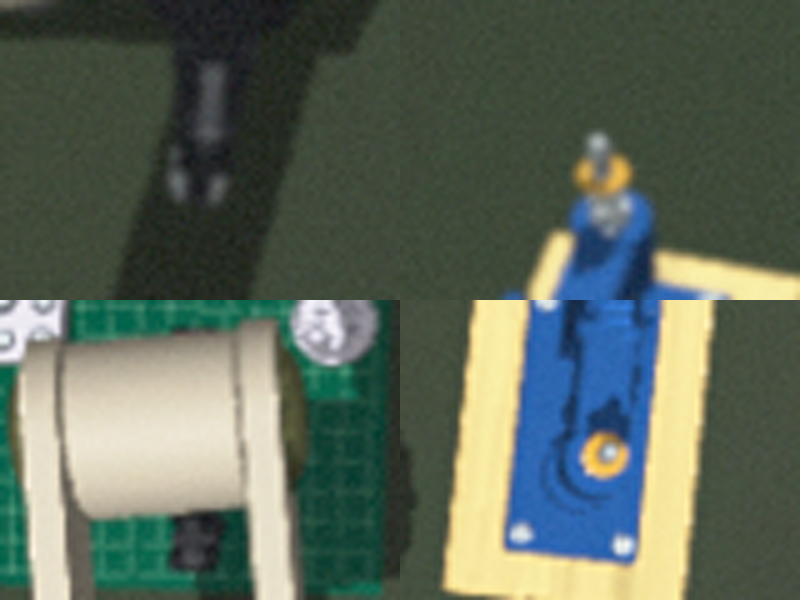

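>>> jog_arm --plan "0 0 7 0 0 0 255;0 0 7 0 0 0 255;0 0 7 0 0 0 255;0 0 7 0 0 0 255;0 0 7 0 0 0 255;0 0 7 0 0 0 255;0 0 7 0 0 0 255;0 0 7 0 0 0 255;0 0 7 0 0 0 255;0 0 7 0 0 0 255"

```text
time_s: 7.83
position: [0.496, 0.1595, 0.2756]
tool_rot: [[0.942, 0.336, -0.005], [0.336, -0.942, -0.0], [-0.005, -0.001, -1.0]]
ft_force: [-0.0, 0.2, -0.2]
grip_width: 0.0269
gripper_force: 29.9
```

>>> jog_arm --plan "0 0 7 0 0 0 255;0 0 7 0 0 0 255;0 0 6 0 0 0 255;0 0 0 0.3 3.3 0 255;0 0 0 0.3 3.3 0 255;0 0 0 0.3 3.3 0 255;0 0 0 0.3 3.3 0 255;0 0 0 0.3 3.3 0 255;0 0 0 0.3 3.3 0 255;0 0 0 0.3 3.3 0 255"

```text
time_s: 8.67
position: [0.5168, -0.0728, 0.2757]
tool_rot: [[1.0, -0.0, -0.004], [-0.0, -1.0, 0.002], [-0.004, -0.002, -1.0]]
ft_force: [1.0, -0.1, -1.1]
grip_width: 0.027
gripper_force: 29.9
```

>>> jog_arm --plan "0 0 0 0.1 3.3 0 255;0 0 0 0.1 3.3 0 255;0 0 0 0.1 3.4 0 255;0 0 0 0 0 1.5 255;0 0 0 0 0 2 255;0 0 0 0 0 0 255;0 0 0 0 0 0 255"

```text
time_s: 9.25
position: [0.5198, -0.171, 0.2412]
tool_rot: [[1.0, -0.0, -0.004], [-0.0, -1.0, 0.003], [-0.004, -0.003, -1.0]]
ft_force: [0.2, -0.2, -1.0]
grip_width: 0.027
gripper_force: 29.9
```

Run:
```python
from meas import *
s=env.observe(); print(s["time_s"],s["q"],s["position"],s["tool_rot"],s["ft_force"],s["grip_width"])
out=[]
for c in ("scene","top"):
    im=imaging.get_image(c); save(im,c+"h.png")
    u,v=px(im,[.52,-.171,.21])[0].astype(int); out.append(cv2.resize(im["pixels"][v-30:v+30,u-20:u+20,::-1],(400,600),interpolation=cv2.INTER_CUBIC)); print(c,u,v)
    print(px(im,[s["position"]]),px(im,[.521,-.172,.22]))
    for q in ("collar_a","ram_tip"):
        print(q,[(round(o["confidence"],2),o["at"]) for o in models.tip_of(c,q)[:3]])
cv2.imwrite("pics/hover.png",np.hstack(out))
```

```text
9.25 [-30.6117  21.2691  73.5244  -0.001   85.5023  59.4008] [ 0.5198 -0.171   0.2412] [[ 1.     -0.0002 -0.0045]
 [-0.0002 -1.      0.0026]
 [-0.0045 -0.0026 -1.    ]] [ 0.1727 -0.1857 -1.0053] 0.027014515501356293
scene 259 198
[[258.6147 190.6629]] [[259.0929 196.2576]]
collar_a [(0.46, [414.7, 253.6]), (0.4, [256.5, 192.0])]
ram_tip [(0.69, [252.7, 194.3]), (0.66, [259.4, 206.6]), (0.62, [258.6, 194.5])]
top 378 256
[[380.0509 255.8659]] [[379.5582 256.0588]]
collar_a [(0.41, [243.6, 267.1])]
ram_tip [(0.73, [379.8, 257.6])]
```

View pics/hover.png

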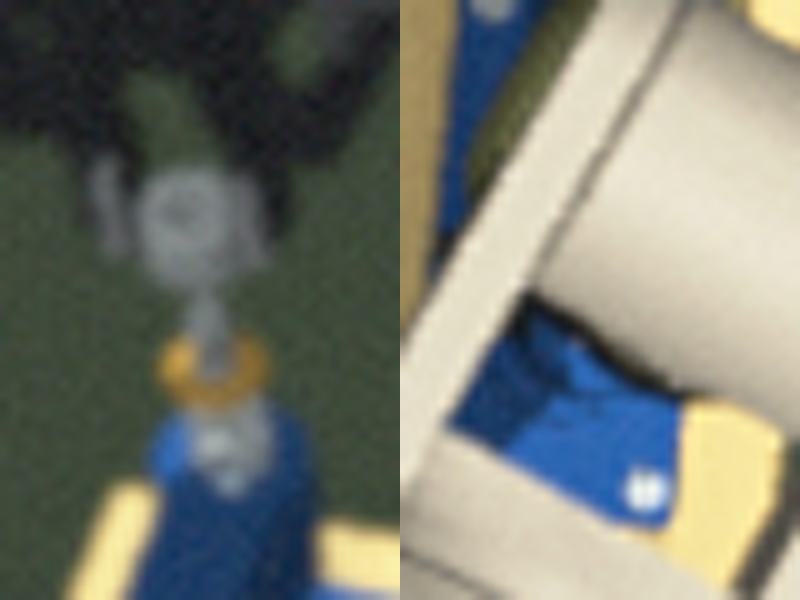

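Run:
```python
from meas import *
im=imaging.get_image("scene")
t=np.linspace(0,2*np.pi,60)
def bb(x,y,r,z0,z1):
    P=np.array([[x+r*np.cos(a),y+r*np.sin(a),z] for a in t for z in (z0,z1)]); p=px(im,P); return p.min(0),p.max(0)
s=env.observe();x,y,z=s["position"]
print("collar pred",bb(x,y,.014,z-.0054,z+.0126),"obs u252.3-262.4 v184-196.7")
print("washer pred",bb(.521,-.172,.013,.190,.194),"obs u254.5-265.9 v199.9-208.9")
print("tip pred",bb(.521,-.172,.003,.22,.22),"obs top 195.9, u~259.2")
print("per x,y",(px(im,[x+.01,y,z])-px(im,[x,y,z])),(px(im,[x,y+.01,z])-px(im,[x,y,z])))
```

```text
collar pred (array([252.3655, 182.9818]), array([263.9585, 195.7241])) obs u252.3-262.4 v184-196.7
washer pred (array([255.3425, 198.8481]), array([265.2137, 207.2909])) obs u254.5-265.9 v199.9-208.9
tip pred (array([257.9543, 195.3898]), array([260.2303, 197.1286])) obs top 195.9, u~259.2
per x,y [[-0.7546  2.9092]] [[3.7767 0.3191]]
```

>>> jog_arm --plan "0 0 0 0.1 -0.25 0.7 255;0 0 0 0 0 0.7 255;0 0 0 0 0 0 255;0 0 0 0 0 0.2 255;0 0 0 0 0 0.2 255;0 0 0 0 0 0.2 255;0 0 0 0 0 0 255"

```text
time_s: 10.18
position: [0.5215, -0.1689, 0.2228]
tool_rot: [[1.0, -0.0, -0.0], [-0.0, -1.0, 0.0], [-0.0, -0.0, -1.0]]
ft_force: [0.1, 0.1, -1.1]
grip_width: 0.0267
gripper_force: 29.9
```

>>> jog_arm --plan "0 0 0 0 0 0.1 255;0 0 0 0 0 0.1 255;0 0 0 0 0 0.1 255;0 0 0 0 0 0 255"

```text
time_s: 10.52
position: [0.5216, -0.169, 0.2201]
tool_rot: [[1.0, -0.0, 0.0], [-0.0, -1.0, -0.0], [0.0, 0.0, -1.0]]
ft_force: [0.5, -0.2, -0.5]
grip_width: 0.0266
gripper_force: 29.9
```

>>> jog_arm --plan "0 0 0 0 0 0.1 255;0 0 0 0 0 0.1 255;0 0 0 0 0 0.1 255;0 0 0 0 0 0 255"

```text
time_s: 10.85
position: [0.522, -0.1693, 0.2173]
tool_rot: [[1.0, -0.0, 0.001], [-0.0, -1.0, -0.001], [0.001, 0.001, -1.0]]
ft_force: [2.1, -2.5, -0.1]
grip_width: 0.0272
gripper_force: 30.0
```

>>> jog_arm --plan "0 0 0 0.05 0.06 0 255;0 0 0 0 0 0 255"

```text
time_s: 11.02
position: [0.5221, -0.1695, 0.2171]
tool_rot: [[1.0, -0.0, -0.0], [-0.0, -1.0, 0.0], [-0.0, -0.0, -1.0]]
ft_force: [1.7, -1.4, 0.5]
grip_width: 0.0269
gripper_force: 30.0
```

>>> jog_arm --plan "0 0 0 0 0 0.1 255;0 0 0 0 0 0.1 255;0 0 0 0 0 0.1 255;0 0 0 0 0 0 255"

```text
time_s: 11.35
position: [0.5221, -0.1696, 0.2141]
tool_rot: [[1.0, -0.0, 0.0], [-0.0, -1.0, -0.0], [0.0, 0.0, -1.0]]
ft_force: [1.8, -1.8, 0.7]
grip_width: 0.0267
gripper_force: 30.0
```

>>> jog_arm --plan "0 0 0 0.07 0.07 0 255;0 0 0 0 0 0 255"

```text
time_s: 11.52
position: [0.5223, -0.1699, 0.2138]
tool_rot: [[1.0, -0.0, -0.002], [-0.0, -1.0, 0.001], [-0.002, -0.001, -1.0]]
ft_force: [-0.6, 0.1, -0.0]
grip_width: 0.0269
gripper_force: 29.9
```

>>> jog_arm --plan "0 0 0 0 0 0.2 255;0 0 0 0 0 0.2 255;0 0 0 0 0 0.2 255;0 0 0 0 0 0 255"

```text
time_s: 11.85
position: [0.5224, -0.17, 0.2075]
tool_rot: [[1.0, -0.0, -0.001], [-0.0, -1.0, 0.001], [-0.001, -0.001, -1.0]]
ft_force: [0.1, -0.4, -0.7]
grip_width: 0.0267
gripper_force: 29.9
```

>>> jog_arm --plan "0 0 0 0 0 0.2 255;0 0 0 0 0 0.2 255;0 0 0 0 0 0.2 255;0 0 0 0 0 0.2 255;0 0 0 0 0 0.2 255;0 0 0 0 0 0.2 255;0 0 0 0 0 0 255" --grip_force 60

```text
time_s: 12.43
position: [0.5227, -0.1702, 0.1961]
tool_rot: [[1.0, -0.0, 0.0], [-0.0, -1.0, -0.0], [0.0, 0.0, -1.0]]
ft_force: [-2.0, 0.4, 2.8]
grip_width: 0.0261
gripper_force: 59.3
```

>>> jog_arm --plan "0 0 0 -0.04 0 0.1 255;0 0 0 0 0 0.1 255;0 0 0 0 0 0.1 255;0 0 0 0 0 0.1 255;0 0 0 0 0 0.1 255;0 0 0 0 0 0.1 255;0 0 0 0 0 0.1 255;0 0 0 0 0 0 255;0 0 0 0 0 0 255"

```text
time_s: 13.18
position: [0.5227, -0.1702, 0.19]
tool_rot: [[1.0, -0.0, 0.002], [-0.0, -1.0, -0.001], [0.002, 0.001, -1.0]]
ft_force: [-0.2, 1.8, 10.1]
grip_width: 0.0256
gripper_force: 59.8
```

Run:
```python
from meas import *
s=env.observe(); print(s["position"],s["ft_force"])
im=imaging.get_image("scene"); f=[env.observe()["ft_force"]]
for i in range(6): imaging.get_image("scene"); f.append(env.observe()["ft_force"])
print(np.mean(f,0),np.std(f,0))
u,v=px(im,[.52,-.171,.2])[0].astype(int); cv2.imwrite("pics/fin.png",cv2.resize(im["pixels"][v-22:v+22,u-30:u+30,::-1],(800,587),interpolation=cv2.INTER_CUBIC))
```

```text
[ 0.5227 -0.1702  0.19  ] [-0.1694  1.8323 10.0633]
[0.145  1.8534 8.4458] [0.4056 0.4341 0.6225]
```

View pics/fin.png

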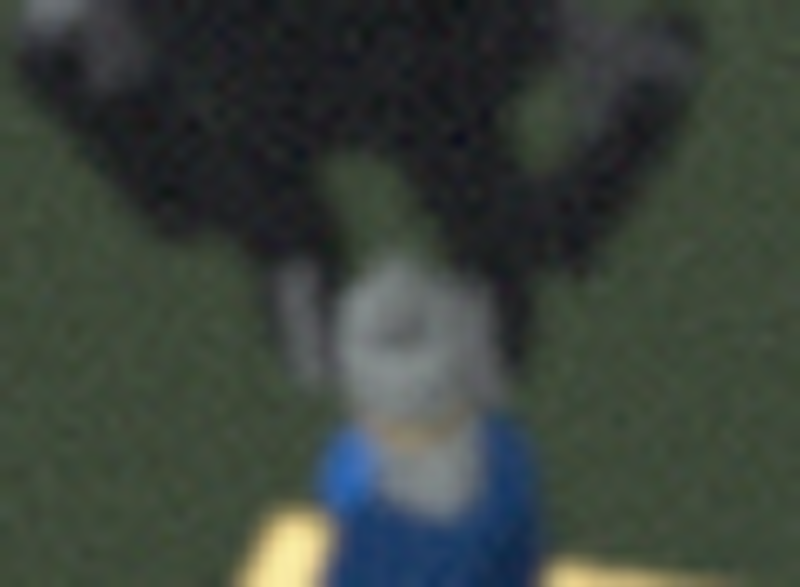

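The collar sits on the brass washer with the ram up through it, at about (400,340) in the crop. The spring force is about 9.4 N, so it needs a little more.

>>> jog_arm --plan "0 0 0 0 -0.04 0.1 255;0 0 0 0 0 0.07 255;0 0 0 0 0 0 255;0 0 0 0 0 0 255;0 0 0 0 0 0 255;0 0 0 0 0 0 255;0 0 0 0 0 0 255;0 0 0 0 0 0 255;0 0 0 0 0 0 255"

```text
time_s: 14.28
position: [0.5227, -0.1702, 0.1886]
tool_rot: [[1.0, -0.0, 0.002], [-0.0, -1.0, -0.002], [0.002, 0.002, -1.0]]
ft_force: [-1.9, 0.4, 10.4]
grip_width: 0.0258
gripper_force: 60.0
```

Run:
```python
from meas import *
f=[]
for i in range(12): imaging.get_image("scene"); f.append(env.observe()["ft_force"])
s=env.observe();print(s["position"],s["grip_width"],np.mean(f,0),np.std(f,0),s["time_s"])
```

```text
[ 0.5227 -0.1702  0.1886] 0.025432243914421036 [-0.8025  0.6765 10.061 ] [0.4011 0.3636 0.5011] 14.8833
```

```bash
python3 -c "
from rig import job
print(job.close_job())"
```

```text
the job is handed in; nothing more can be done
None
```

The collar nearer the press slid freely over the ram, and I handed in with it gripped and held on the washer, about 11 mm down at about 11 N, which should leave the clip groove clear; I never had to try or move the other collar.

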